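# Set the brew timer on the coffee bar

### The job

Set the red dial timer on the coffee bar to 2 minutes: turn its knob clockwise until the pointer is clearly past the red 4-minute top mark, then turn it back to the green 2-minute mark and let go. The blue timer is already set for someone else, so do not turn it, and leave the steel milk pitcher standing where it is.

Things in the scene. Friction and masses are not known exactly. Their poses are not given: they have to be found in the camera images.
- brew_knob (a joint): Angle of the red timer's knob, rad; grows clockwise seen from above. 0.3 rad per minute: black marks at 0 (0 min), 0.3 and 0.9, wider green 2-minute mark at 0.6, wider red 4-minute top mark at 1.2; end stop at 1.5. Starts between 0 and 0.2. Friction 0.05 N m, no spring: stays where left.
- brew_grip (a point): On the turning axis of the red timer's knob, 68 mm above the counter. Timer: red shell 110 mm across, fixed, white face 36 mm high; on it a black disc 58 mm across, 6 mm thick, carrying an upright black bar 50 long, 14 wide, 38 high, top at 80 mm: grip its flat sides from above. Turns with the knob: x along the bar to the pointer end (yellow line and tip), y across the bar, z up.
- rinse_pointer (a point): Top of the bar at its pointer end on the other timer, 25 mm from that knob's turning axis along its x axis, 80 mm above the counter. That timer is alike but its shell is blue; it is not to be turned.
- pitcher: Steel milk pitcher, 82 mm across and 100 mm high, with a loop handle reaching 71 mm out from its centre along its y axis; open at the top, loose. Origin at the centre of its underside, z up.
Mind the look-alikes: they are no part of the job. What is shaped like the part that bears brew_knob but purple is not meant. Leave any purple look-alike of the pitcher alone.

How it is judged:
By the outcome, as a careful person would: the job done as asked, in the order asked, and still so for the second after the job is handed in, with the robot touching nothing.
It also fails if it takes over 32 s, if anything falls off the work surface, if the arm or the gripper's body presses on something with over 40 N, if the wrist force passes 120 N, or if a joint passes its speed limit or range.

### The arm

A 7-joint arm with a two-finger parallel gripper is mounted at the origin on the work surface. World frame = base frame: x ahead of the robot, y to its left, z up, the work surface at z = 0. Lengths are in m, angles in rad, forces in N, time in s.
With the tool pointing down it reaches from about 0.4 to 0.925 m from the base axis. Payload 4.1 kg.
Tool frame: the origin (TCP) lies midway between the tips of the shut fingers; the grasp point (between the pads) lies 19 mm behind it; x points along the fingers, y is the direction in which the jaws open and shut, and the axes are right-handed (so a half turn about x gives the same grasp; the last joint's range is limited). The gripper opens to 85 mm and grips with 20 to 120 N. Pads are 22 mm wide; open, the fingers measure 114 mm over their backs; the gripper's body (76 mm by 85 mm) begins 54 mm behind the grasp point. The pads swing forward as they close: fully open they stand 13 mm farther back than shut.
Start: joints at [-1.231, 0.398, 0.045, 1.537, -0.019, 1.207, -0.051], TCP at [0.276, 0.588, 0.231] pointing down, gripper open.
Joint ranges: [-2.82, 2.82], [-0.49, 2.23], [-1.37, 1.46], [0, 2.46], [-1.36, 4.5], [0.23, 2], [-2.94, 2.94]. Speed limits (rad/s): [2.57, 2.57, 3.14, 3.14, 3.14, 3.14, 3.14].

### API

Orientations are given as a 3x3 rotation matrix whose columns are the frame's x, y, z axes.
In Python, from cell import * gives the robot as it stands.
- The arm moves only by the tool arm_command, never from a script. Its argument "rows" is text: rows parted by semicolons, each of 7 numbers parted by spaces: the shift along the tool's x, y, z in m, then the turn, a rotation vector about the tool's x, y, z in degrees, then the opening, from -1 (shut) to 1 (fully open). In form: dx dy dz ax ay az gripper; .... A call has 1 to 5 rows; each row shifts and turns the commanded pose from where the row before left it, along the tool's axes as they then stand; what a row does not reach is not made up. A row lasts 1/8 s, in which the tool goes at most 62.5 mm and 10.7 degrees, less where a joint would pass 70% of its speed; a pose out of reach is approached as far as the arm can. A call is refused whole if a number of a shift passes 0.0625 or a number of a turn 10.7, either way. A call with a gripper value outside its range is refused whole. The fingers move at their own pace and stop on an object; the grip force is fixed at half the most. Time passes only in rows, so rows that do not move let the fingers close. It gives the time, the measured TCP pose, the force and the opening at its end, in the units of the state.
- sense(): the state, without advancing time (a new reading comes with each control period).
- camera(name): name is "scene" or "top" or "wrist"; returns a dict with "img" (420x560x3 uint8, blue, green, red), "fx", "fy", "cx", "cy" (pixels), "dist_coeffs" ([k1, k2, p1, p2, k3] as OpenCV has them; the pictures are not rectified), "R" (3x3) and "t" (3): a world point X has camera coordinates R X + t. Camera axes: x right, y down, z forward; pixel columns grow to the right and rows downward; lengths in m; the calibration is good to about 2 mm. A picture is of the moment at which its call begins. There is no depth.
- close_job(): hands the job in, once; it reports no verdict.
The state is a dict: "time": time; "joint_positions": joint angles; "qd": joint speeds; "joint_torque": joint torques, N m; "eef_pos": TCP position; "tool_rot": TCP orientation; "ft_force": force on the tool from outside, world axes, zero at the start; "wrist_torque": the same for the moment, N m; "width": finger opening in m.
Only numpy, scipy, OpenCV 4.12 (cv2) and the standard library are available. Lean on these libraries where they do the work, as an engineer would, in place of code of your own. Each camera call takes 0.05 s, during which the arm holds its last target. There are 200 camera calls.

## Working session

There is one attempt and no reset: what is moved stays moved. The work goes in short steps, Python scripts to look and compute and a tool call to move; the robot and the scene stay as the last step left them, time stands still between calls to the robot, and variables do not carry over. Pictures are saved under pics/ and viewed, about 8 in all and at most 12, crops included, and the job is handed in when it is done.

Besides the shell and the picture viewer there is one more tool, called as a command line: name --argument value ..., lists and objects as JSON in quotes. arm_command: Moves the arm, as the interface text tells. Its arguments: {"type":"object","properties":{"rows":{"type":"string"}},"required":["rows"]}

```bash
mkdir -p pics
python3 - <<'E'
from cell import *
import cv2, numpy as np
for n in ["scene","top"]:
    c=camera(n); cv2.imwrite(f"pics/{n}0.png",c["img"]); print(n,c["fx"],c["cx"],c["cy"],c["dist_coeffs"],c["R"],c["t"])
s=sense(); print(s["time"],s["eef_pos"],s["tool_rot"],s["width"])
E
```

```text
scene 508.26504182339784 285.2881788178063 208.86774362135048 [-0.03172811  0.          0.          0.          0.        ] [[-0.07099253  0.99738791  0.01331959]
 [ 0.76986102  0.0632785  -0.6350668 ]
 [-0.63425079 -0.03483076 -0.77234238]] [ 0.01205178 -0.34958088  1.3357564 ]
top 426.12076661980785 279.2899700807819 211.93756460454264 [-0.02014278  0.          0.          0.          0.        ] [[ 0.01934442 -0.99937813  0.02948136]
 [-0.99569722 -0.02192916 -0.09003424]
 [ 0.09062475 -0.02761284 -0.99550223]] [-0.01909286  0.48572618  0.86283532]
0.1 [0.27586228 0.58794069 0.2303736 ] [[-6.55993909e-04  4.24715739e-01  9.05326522e-01]
 [-1.60838141e-03  9.05325097e-01 -4.24716236e-01]
 [-9.99998491e-01 -1.73472161e-03  8.92171474e-05]] 0.08549000467140173
```

View pics/top0.png

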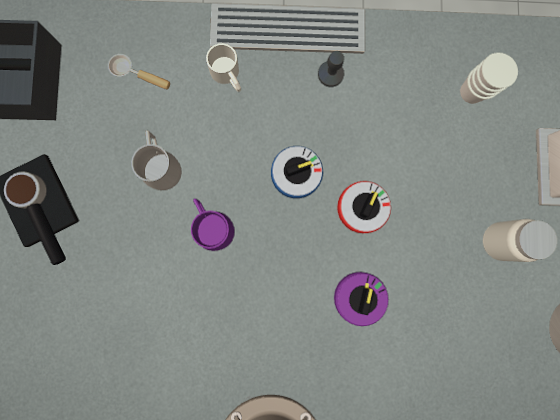

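View pics/scene0.png

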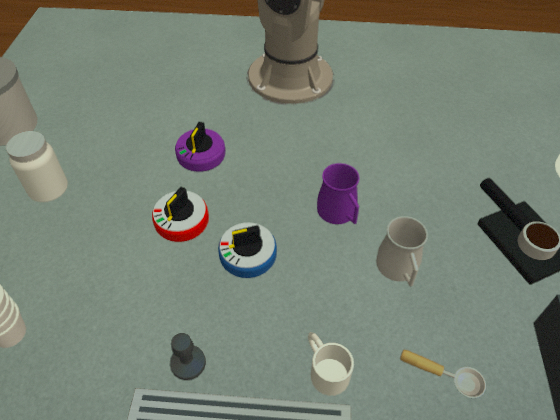

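```bash
cat > h.py <<'E'
from cell import *
import cv2, numpy as np
def ray(c,uv,z):
    K=np.array([[c["fx"],0,c["cx"]],[0,c["fy"],c["cy"]],[0,0,1]])
    p=cv2.undistortPoints(np.array(uv,float).reshape(-1,1,2),K,np.array(c["dist_coeffs"]))[:,0]
    R=np.array(c["R"]);d=np.c_[p,np.ones(len(p))]@R;o=-R.T@np.array(c["t"])
    return o+d*((z-o[2])/d[:,2])[:,None]
def mask(c,col,xy=None,r=.07,z=.036):
    h=cv2.cvtColor(c["img"],cv2.COLOR_BGR2HSV);H,S,V=cv2.split(h)
    m={"red":((H<8)|(H>172))&(S>130)&(V>80),"green":(H>45)&(H<90)&(S>120)&(V>60),"yellow":(H>20)&(H<36)&(S>130)&(V>100),
       "blue":(H>98)&(H<122)&(S>110)&(V>50),"white":(S<40)&(V>170)}[col]
    uv=np.argwhere(m)[:,::-1]
    if xy is not None and len(uv):
        uv=uv[np.hypot(*(ray(c,uv,z)[:,:2]-xy).T)<r]
    return uv
def circ(p):
    A=np.c_[2*p[:,:2],np.ones(len(p))];s=np.linalg.lstsq(A,(p[:,:2]**2).sum(1),rcond=None)[0]
    return s[:2],np.sqrt(s[2]+s[:2]@s[:2])
E
python3 - <<'E'
from h import *
for n in ["top","scene"]:
    c=camera(n)
    for col in ["red","blue"]:
        uv=mask(c,col); 
        # biggest blob
        m=np.zeros((420,560),np.uint8); m[uv[:,1],uv[:,0]]=255
        m=cv2.morphologyEx(m,cv2.MORPH_CLOSE,np.ones((3,3)))
        cs=cv2.findContours(m,cv2.RETR_EXTERNAL,cv2.CHAIN_APPROX_NONE)[0]; k=max(cs,key=lambda k:cv2.minEnclosingCircle(k)[1])
        ctr,r=circ(ray(c,cv2.convexHull(k)[:,0],.03)); print(n,col,ctr,r)
        # white face incl. everything: hull of white px
        w=mask(c,"white",ctr,.06); ctr2,r2=circ(ray(c,cv2.convexHull(w.astype(np.int32))[:,0],.036)); print(" face",ctr2,r2)
        for cc,z in [("green",.036),("red",.036),("yellow",.08)]:
            q=mask(c,cc,ctr2,.042 if cc!="yellow" else .05,z)
            if len(q)<3: continue
            p=ray(c,q,z)[:,:2]; d=p.mean(0)-ctr2
            v=np.linalg.svd(p-p.mean(0))[2][0]
            print("  ",cc,len(q),p.mean(0),"ang",np.degrees(np.arctan2(d[1],d[0])),"r",np.hypot(*d),"line",np.degrees(np.arctan2(v[1],v[0])))
    a=ray(c,[[0,0]],0)
    uv=(365,200) if n=="top" else (185,215)
    im=c["img"][uv[1]-50:uv[1]+50,max(uv[0]-110,0):uv[0]+90] if n=="top" else c["img"][uv[1]-40:uv[1]+60,uv[0]-80:uv[0]+120]
    cv2.imwrite(f"pics/c_{n}.png",cv2.resize(im,None,fx=4,fy=4,interpolation=cv2.INTER_CUBIC)[:, :800])
a=cv2.vconcat([cv2.resize(cv2.imread(f"pics/c_{n}.png"),(600,300)) for n in ["top","scene"]]);cv2.imwrite("pics/both.png",a)
E
```

```text
top red [ 0.49892947 -0.18214099] 0.05337918690333016
 face [ 0.50106856 -0.18624229] 0.05039825610084966
   green 8 [ 0.52630794 -0.2145385 ] ang -48.26799168625383 r 0.037917039464049465 line 135.46434674216422
   red 9 [ 0.50598365 -0.22465762] ang -82.70885363854428 r 0.03872849218011531 line 131.05433307144102
   yellow 49 [ 0.51249889 -0.19097548] ang -22.494010170890814 r 0.012371565222855993 line 158.4074429325626
top blue [ 0.56849956 -0.04198112] 0.05258062682879103
 face [ 0.57168893 -0.04352747] 0.05046205407560507
   green 8 [ 0.5953785  -0.07411126] ang -52.23937647472471 r 0.038685439047173115 line 147.0385504986259
   red 9 [ 0.57420274 -0.08177446] ang -86.23960581157478 r 0.03832951004107057 line -81.87798264319392
   yellow 52 [ 0.57617285 -0.05523348] ang -69.04093381439176 r 0.012535390705684143 line -74.28080956244649
scene red [ 0.515762  -0.1807114] 0.05561480879180349
 face [ 0.50246412 -0.18578858] 0.049227996377279745
   green 10 [ 0.52646302 -0.21562032] ang -51.18416800788042 r 0.03828681302670606 line 122.87758654510259
   red 10 [ 0.50513065 -0.22467681] ang -86.07742224543289 r 0.03897954436250316 line -132.31258860630794
   yellow 64 [ 0.52123643 -0.19113779] ang -15.90500188706603 r 0.019519569753277666 line 1.02902455791055
scene blue [ 0.58575772 -0.04111472] 0.05388217269752149
 face [ 0.57318594 -0.04323878] 0.0493720357269344
   green 10 [ 0.59522444 -0.07478318] ang -55.05991544240554 r 0.03848044605901512 line -46.321396914729526
   red 10 [ 0.57343966 -0.0822058 ] ang -89.62693768256095 r 0.038967846365930064 line 47.165951842776856
   yellow 72 [ 0.58637799 -0.05813708] ang -48.47594641029576 r 0.019899485344928625 line -20.86510184261714
```

View pics/both.png

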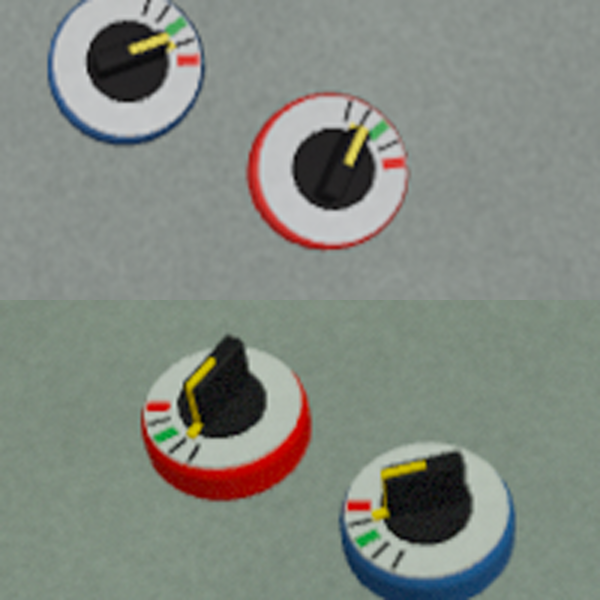

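arm_command --rows "0 -0.03 0.05 0 0 0 1;0 -0.03 0.05 0 0 0 1;0 -0.03 0.05 0 0 0 1;0 -0.03 0.05 0 0 0 1;0 -0.03 0.05 0 0 0 1"

```text
time: 0.82
eef_pos: [0.4396, 0.3447, 0.2313]
tool_rot: [[0.0, 0.425, 0.905], [0.0, 0.905, -0.425], [-1.0, 0.0, 0.0]]
ft_force: [0.8, -0.2, -0.6]
width: 0.0855
```

arm_command --rows "0 -0.0455 0.028 0 0 0 1;0 -0.0455 0.028 0 0 0 1;0 -0.0455 0.028 0 0 0 1;0 -0.0455 0.028 0 0 0 1;0 -0.0455 0.028 0 0 0 1"

```text
time: 1.45
eef_pos: [0.4688, 0.0793, 0.2314]
tool_rot: [[0.001, 0.425, 0.905], [0.0, 0.905, -0.425], [-1.0, 0.001, 0.0]]
ft_force: [1.2, -0.8, -0.1]
width: 0.0856
```

arm_command --rows "0 -0.0455 0.028 0 0 0 1;0 -0.0455 0.028 0 0 0 1;0 -0.0455 0.028 0 0 0 1;0 -0.0455 0.028 0 0 0 1;0 -0.0455 0.028 0 0 0 1"

```text
time: 2.08
eef_pos: [0.499, -0.1858, 0.2314]
tool_rot: [[0.001, 0.424, 0.905], [0.0, 0.905, -0.424], [-1.0, 0.001, 0.0]]
ft_force: [1.2, 1.3, -0.3]
width: 0.0855
```

arm_command --rows "0 0 0 0 0 0 1;0 0 0 0 0 0 1"

```text
time: 2.33
eef_pos: [0.4988, -0.1836, 0.231]
tool_rot: [[-0.001, 0.425, 0.905], [0.001, 0.905, -0.425], [-1.0, 0.001, -0.001]]
ft_force: [0.4, -0.4, 0.3]
width: 0.0854
```

Now the wrist view.

```bash
cat > w.py <<'E'
from h import *
import sys
c=camera("wrist"); cv2.imwrite(f"pics/{sys.argv[1]}.png",c["img"])
C=np.array([.501,-.186])
for cc,z in [("green",.036),("red",.036),("yellow",.08)]:
    q=mask(c,cc,C,.044 if cc!="yellow" else .045,z)
    if len(q)<3: continue
    p=ray(c,q,z)[:,:2]; d=p.mean(0)-C; v=np.linalg.svd(p-p.mean(0),full_matrices=False)[2][0]; v=v*np.sign(v@d)
    print(cc,len(q),p.mean(0),"ang",np.degrees(np.arctan2(d[1],d[0])),"r",np.hypot(*d),"line",np.degrees(np.arctan2(v[1],v[0])))
q=mask(c,"white",C,.054)
if len(q)>50: print(circ(ray(c,cv2.convexHull(q.astype(np.int32))[:,0],.036)))
E
python3 w.py w1
```

```text
green 54 [ 0.52642792 -0.21579892] ang -49.52531838818051 r 0.03917338938125389 line -52.934254830019526
red 60 [ 0.50525912 -0.22509125] ang -83.78196576499687 r 0.039322583013443935 line -79.2333126568648
yellow 159 [ 0.51128426 -0.19115327] ang -26.614702328982233 r 0.01150313622112761 line -25.413811535867442
(array([ 0.50041381, -0.18595491]), np.float64(0.050443591200127154))
```

View pics/w1.png

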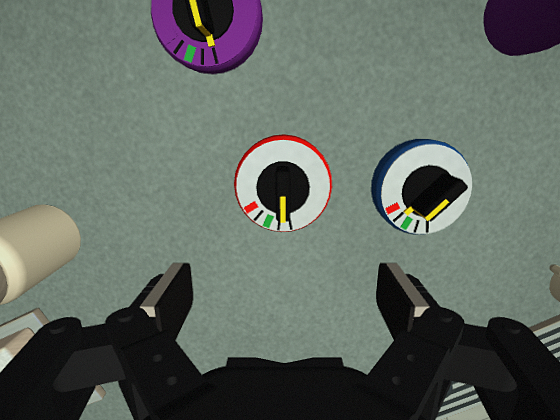

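arm_command --rows "0.05 -0.0015 0.0025 0 0 0 1;0.05 0 0 0 0 0 1;0.045 0 0 0 0 0 1;0.025 0 0 0 0 0 0.4;0.011 0 0 0 0 0 0"

```text
time: 3.0
eef_pos: [0.5, -0.1845, 0.0488]
tool_rot: [[-0.002, 0.422, 0.907], [0.002, 0.907, -0.422], [-1.0, 0.0, -0.003]]
ft_force: [0.6, 0.1, -0.2]
width: 0.0513
```

arm_command --rows "0 0 0 0 0 0 -1;0 0 0 0 0 0 -1;0 0 0 0 0 0 -1;0 0 0 0 0 0 -1;0 0 0 0 0 0 -1"

```text
time: 3.62
eef_pos: [0.5017, -0.1868, 0.0516]
tool_rot: [[0.002, 0.425, 0.905], [0.0, 0.905, -0.425], [-1.0, 0.001, 0.002]]
ft_force: [-0.4, 0.0, 6.5]
width: 0.0129
```

arm_command --rows "0 0 0 7 0 0 -1;0 0 0 7 0 0 -1;0 0 0 7 0 0 -1;0 0 0 7 0 0 -1;0 0 0 7 0 0 -1"

```text
time: 4.25
eef_pos: [0.5011, -0.1875, 0.0516]
tool_rot: [[0.002, 0.869, 0.494], [-0.0, 0.494, -0.869], [-1.0, 0.001, 0.001]]
ft_force: [-2.7, -0.3, 7.0]
width: 0.0132
```

arm_command --rows "0 0 0 7 0 0 -1;0 0 0 7 0 0 -1;0 0 0 7 0 0 -1;0 0 0 7 0 0 -1;0 0 0 6 0 0 -1"

```text
time: 4.88
eef_pos: [0.5003, -0.1877, 0.0516]
tool_rot: [[0.0, 0.997, -0.076], [0.0, -0.076, -0.997], [-1.0, 0.0, -0.0]]
ft_force: [-4.4, -1.3, 10.4]
width: 0.0131
```

arm_command --rows "0 0 0 0 0 0 -1;0 0 0 0 0 0 -1;0 0 0 0 0 0 -1"

```text
time: 5.25
eef_pos: [0.5003, -0.1877, 0.0516]
tool_rot: [[0.0, 0.997, -0.073], [0.0, -0.073, -0.997], [-1.0, 0.0, -0.0]]
ft_force: [-3.9, 0.3, 10.5]
width: 0.0135
```

```bash
python3 w.py w2; python3 -c "
from h import *
c=camera('scene')['img'];cv2.imwrite('pics/s2.png',cv2.resize(c[130:280,90:290],None,fx=3,fy=3))
s=sense();print(s['wrist_torque'],s['joint_positions'])"
```

```text
yellow 687 [ 0.49962963 -0.1976154 ] ang -96.72856753924894 r 0.011695954187000526 line -94.39902091022881
(array([ 0.50057309, -0.18638972]), np.float64(0.0507789159258013))
[ 0.05841427  0.81925081 -0.08840299] [-0.341073    0.54345323  0.79816931  1.99808624 -0.53215814  0.8186619
  0.68882482]
```

View pics/w2.png

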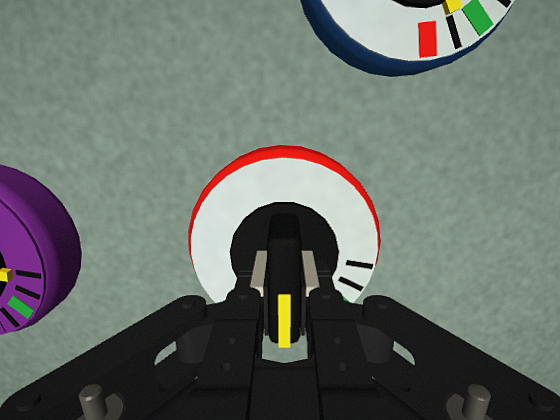

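View pics/s2.png

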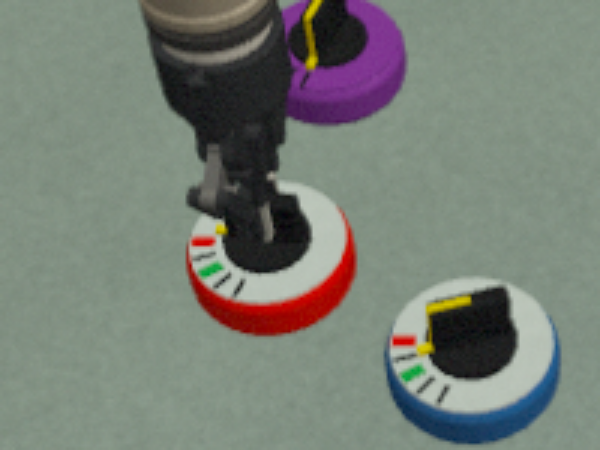

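arm_command --rows "0 0 0 -7 0 0 -1;0 0 0 -7 0 0 -1;0 0 0 -7 0 0 -1;0 0 0 -7 0 0 -1;0 0 0 -7 0 0 -1"

```text
time: 5.98
eef_pos: [0.5011, -0.1875, 0.0516]
tool_rot: [[0.002, 0.857, 0.516], [-0.0, 0.516, -0.857], [-1.0, 0.001, 0.001]]
ft_force: [-0.7, -0.4, 7.5]
width: 0.0127
```

arm_command --rows "0 0 0 -7 0 0 -1;0 0 0 -2.7 0 0 -1;0 0 0 0 0 0 -1;0 0 0 0 0 0 -1"

```text
time: 6.48
eef_pos: [0.5013, -0.1873, 0.0516]
tool_rot: [[0.002, 0.76, 0.65], [-0.0, 0.65, -0.76], [-1.0, 0.001, 0.001]]
ft_force: [-1.5, 0.4, 6.9]
width: 0.0127
```

arm_command --rows "0 0 0 0 0 0 -0.3;0 0 0 0 0 0 0.2;0 0 0 0 0 0 0.4;0 0 0 0 0 0 0.4"

```text
time: 6.98
eef_pos: [0.5005, -0.1867, 0.0502]
tool_rot: [[-0.0, 0.76, 0.65], [0.0, 0.65, -0.76], [-1.0, -0.0, -0.0]]
ft_force: [0.0, 0.3, 0.2]
width: 0.0597
```

arm_command --rows "-0.03 0 0 0 0 0 0.4;-0.05 0 0 0 0 0 0.4;-0.05 0 0 0 0 0 1;-0.04 0 0 0 0 0 1;0 0 0 0 0 0 1"

```text
time: 7.6
eef_pos: [0.5027, -0.1878, 0.2235]
tool_rot: [[0.007, 0.76, 0.65], [-0.001, 0.65, -0.76], [-1.0, 0.005, 0.005]]
ft_force: [0.1, 0.7, 0.0]
width: 0.0851
```

```bash
python3 w.py w3; python3 -c "
from h import *
c=camera('top')['img'];a=cv2.imread('pics/w3.png')
cv2.imwrite('pics/s3.png',cv2.resize(a[100:280,160:480],None,fx=2.5,fy=2.5,interpolation=cv2.INTER_CUBIC))"
```

```text
green 24 [ 0.52848837 -0.2177273 ] ang -49.09451170428705 r 0.04197894928237631 line -133.90499653820066
red 57 [ 0.50527616 -0.22508948] ang -83.75700692813307 r 0.0393226741020499 line -81.57311109159238
yellow 161 [ 0.50797277 -0.19510573] ang -52.556671126530304 r 0.011468822328461893 line -49.31604906290665
(array([ 0.50049362, -0.18592553]), np.float64(0.05046898061240625))
```

View pics/s3.png

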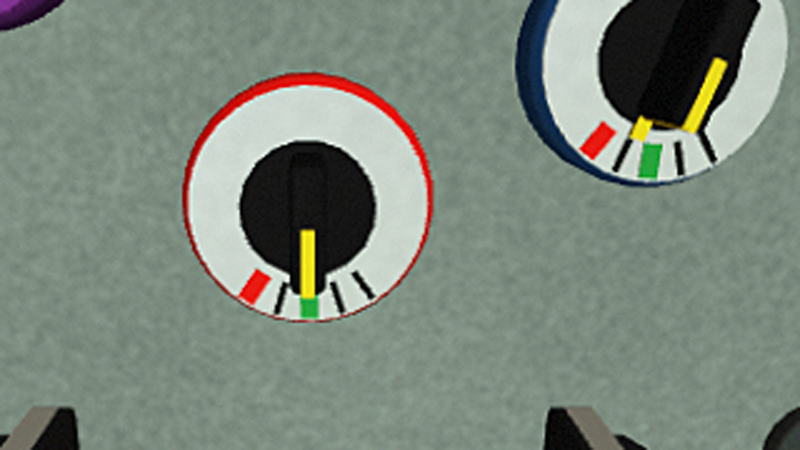

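```bash
python3 -c "
from cell import *
print(sense()['time'],close_job())"
```

```text
the job is handed in; nothing more can be done
7.7 None
```

The red timer is set to 2 minutes, and the job was handed in at 7.7 s of the 32 s allowed.

- **Turning:** I gripped the bar from above and turned the knob clockwise to about 1.37 rad. That is about 10° past the red 4-minute mark, and both the wrist and scene pictures showed it. I then turned it back to the green mark, let go and lifted the gripper to about 0.22 m.
- **Last check:** in the final wrist picture the yellow line points at about -49.3° and the green mark lies at about -49.1°. By eye they agree to about 1°. The pointer partly hides the green mark, so its angle is slightly less certain. Estimates of that angle from the top, scene and wrist cameras differed by up to about 3°.
- **Leave-alone items:** the blue timer's pointer looks unchanged in that picture. The arm passed well above the pitcher and never went near it at low height, but I took no last picture of it.
- **Forces:** the largest reading I saw at the wrist was about 11 N.

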